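# Close the storage canisters with their own lids

### The arm

A 6-joint arm with a two-finger parallel gripper is mounted at the origin on the work surface. World frame = base frame: x ahead of the robot, y to its left, z up, the work surface at z = 0. Lengths are in m, angles in rad, forces in N, time in s.
With the tool pointing down it reaches from about 0.35 to 0.775 m from the base axis. Payload 7.3 kg.
Tool frame: the origin (TCP) lies at the very end of the fingers, on their centre line; the grasp point (between the pads) lies 19 mm behind it (robot.pinch_z is the distance from the TCP to the grasp point, in m); z points along the fingers, y is the line along which they close (so a half turn about z gives the same grasp; the last joint's range is limited). The gripper opens to 92 mm and grips with 3 to 60 N. Pads are 19 mm wide; open, the fingers measure 130 mm over their backs; the gripper's body (75 mm by 190 mm) begins 47 mm behind the grasp point.
Start: joints at [1.039, 0.342, 1.524, -0, 1.275, -0.146], TCP at [0.198, 0.486, 0.227] pointing down, gripper open.
Joint ranges: [-2.53, 2.53], [-0.77, 2.02], [0.04, 2.7], [-1, 4.14], [0.28, 2.66], [-3.11, 3.11]. Speed limits (rad/s): [2.57, 2.57, 3.14, 3.14, 3.14, 3.14].

### API

Orientations are given as [roll, pitch, yaw] about the fixed x, y, z axes, in that order (R = Rz(yaw) Ry(pitch) Rx(roll)).
In Python, from cell import robot gives the robot as it stands.
- The arm moves only by the tool move_arm, never from a script. Its argument "motion" is a list of rows, each a list of 6 numbers: the shift along the tool's x, y, z in units of 0.1 m (1.0 is 0.1 m), then the turn, a rotation vector about the tool's x, y, z in units of pi rad (1.0 is pi rad). In form: [[dx, dy, dz, rx, ry, rz], ...]. A call has 1 to 12 rows; each row is the pose to reach, as a shift and turn from the pose commanded when the call began, along the tool's axes at that moment, turning the shorter way round; what a row does not reach only later rows make up. A row lasts 1/8 s, in which the tool goes at most 62.5 mm and 10.7 degrees, less where a joint would pass 70% of its speed; a pose out of reach is approached as far as the arm can. A call with a number of a shift or a turn outside -1 to 1 is refused whole. A call with a gripper value outside its range is refused whole. "fingers" is the opening, from -1 (shut) to 1 (fully open), set as the call begins (left out, the last holds). The fingers move at their own pace and stop on an object; "newtons" is the grip in N (left out, the last holds). Time passes only in rows, so rows that repeat a pose let the fingers close. It gives the time, the measured TCP pose, the force, the opening and the grip force at its end, in the units of the state.
- robot.observe(): the state, without advancing time (a new reading comes with each control period).
- robot.read_camera(name): name is "side" or "top" or "wrist"; returns a dict with "image" (384x512x3 uint8, red, green, blue), "range_z" (384x512 float32, m along the optical axis (not along the pixel's ray), 0 where there is no reading), "vfov" (degrees; the focal length in pixels is half the picture's height over the tangent of half this angle, whatever the lens; pixels are square), "cx", "cy" (the principal point, pixels), "extrinsics" (4x4, takes a point from camera to world coordinates); the wrist camera has in their place "hand_eye" (4x4, takes a point from camera to tool coordinates, whose origin is the TCP and whose axes are the flange's). Camera axes: x right, y up, looking along -z (the intrinsics and any distortion apply to the point x, -y, -z); pixel columns grow to the right and rows downward; lengths in m; the calibration is good to about 2 mm. A picture is of the moment at which its call begins: read the wrist's pose just before it.
- robot.hand_in(): hands the job in; it is judged then, once.
The state is a dict: "time": time; "qpos": joint angles; "qvel": joint speeds; "joint_efforts": joint torques, N m; "tool_pos": TCP position; "tool_rot": TCP orientation; "contact_force": force on the tool from outside, world axes, zero at the start; "torque": the same for the moment, N m; "opening": finger opening in m; "grip_force": force on a finger pad.
Only numpy, scipy, OpenCV 4.12 (cv2) and the standard library are available. Lean on these libraries where they do the work, as an engineer would, in place of code of your own. Each camera call takes 0.05 s, during which the arm holds its last target. There are 200 camera calls.

### The job

Close the four open storage canisters on the worktop: put on each one the lid of its own colour, lying level on the rim with its plug inside the mouth. Set the lids down, do not drop them, and leave the canisters, the odd white lid and the brown glass standing where they are.

Things in the scene. Friction and masses are not known exactly. Their poses are not given: they have to be found in the camera images.
- canister_red: red round storage canister, open at the top and part filled (contents stay below 45 mm), standing loose and upright, about 0.45 kg: outside diameter 80 mm, height 70 mm, wall 4 mm, so the mouth is 72 mm wide. Origin: centre of its underside, z up.
- canister_yellow: yellow round storage canister, open at the top and part filled (contents stay below 45 mm), standing loose and upright, about 0.45 kg: outside diameter 80 mm, height 70 mm, wall 4 mm, so the mouth is 72 mm wide. Origin: centre of its underside, z up.
- canister_green: green round storage canister, open at the top and part filled (contents stay below 45 mm), standing loose and upright, about 0.45 kg: outside diameter 80 mm, height 70 mm, wall 4 mm, so the mouth is 72 mm wide. Origin: centre of its underside, z up.
- canister_blue: blue round storage canister, open at the top and part filled (contents stay below 45 mm), standing loose and upright, about 0.45 kg: outside diameter 80 mm, height 70 mm, wall 4 mm, so the mouth is 72 mm wide. Origin: centre of its underside, z up.
- lid_red: red round lid lying loose right way up, about 0.1 kg: it belongs on the red canister. From below: grey plug 56 mm wide, 6 mm deep (8 mm to spare all round in a mouth); disc 90 mm wide, 7 mm thick; round upright wooden knob 24 mm wide, 30 mm tall, to take it by. Origin: centre of the plug's underside, z up; seated, it is 64 mm above the canister's origin.
- lid_yellow: yellow round lid lying loose right way up, about 0.1 kg: it belongs on the yellow canister. From below: grey plug 56 mm wide, 6 mm deep (8 mm to spare all round in a mouth); disc 90 mm wide, 7 mm thick; round upright wooden knob 24 mm wide, 30 mm tall, to take it by. Origin: centre of the plug's underside, z up; seated, it is 64 mm above the canister's origin.
- lid_green: green round lid lying loose right way up, about 0.1 kg: it belongs on the green canister. From below: grey plug 56 mm wide, 6 mm deep (8 mm to spare all round in a mouth); disc 90 mm wide, 7 mm thick; round upright wooden knob 24 mm wide, 30 mm tall, to take it by. Origin: centre of the plug's underside, z up; seated, it is 64 mm above the canister's origin.
- lid_blue: blue round lid lying loose right way up, about 0.1 kg: it belongs on the blue canister. From below: grey plug 56 mm wide, 6 mm deep (8 mm to spare all round in a mouth); disc 90 mm wide, 7 mm thick; round upright wooden knob 24 mm wide, 30 mm tall, to take it by. Origin: centre of the plug's underside, z up; seated, it is 64 mm above the canister's origin.
- lid_white: white round lid lying loose right way up, about 0.1 kg: the odd one, none of the canisters is white; it stays where it is. From below: grey plug 56 mm wide, 6 mm deep (8 mm to spare all round in a mouth); disc 90 mm wide, 7 mm thick; round upright wooden knob 24 mm wide, 30 mm tall, to take it by. Origin: centre of the plug's underside, z up; seated, it is 64 mm above the canister's origin.
- tumbler: amber-brown drinking glass, 66 mm in diameter and 80 mm tall, upright, not to be disturbed. Origin: centre of its underside. (A white egg cup and two shakers, under 75 mm tall, also stand among the things, their edges over 60 mm from the centre of any lid or canister; a mug and taller kitchenware stand farther off.)
Mind the look-alikes: they are no part of the job. What is shaped like the lid_yellow but pink is not meant. What is shaped like the lid_green but black is not meant.

How it is judged:
At the end, for the whole second after the job is handed in: Each coloured lid sits on the canister of its colour (centres within 9 mm, on the rim within 4 mm, level within 0.06 rad); canisters upright, within 30 mm of their starts; white lid and brown glass upright, within 25 mm of theirs; all at rest (horizontal distance between lid_red and canister_red below 0.009 m and z of lid_red in the frame of canister_red between 0.06 and 0.067 m and angle between each of lid_red, canister_red, lid_yellow, canister_yellow, lid_green, canister_green, lid_blue, canister_blue, lid_white, tumbler's own z axis and vertical below 0.06 rad and distance of each of canister_red, canister_yellow, canister_green, canister_blue from where it was at the start of the episode below 0.03 m and linear speed of each of lid_red, canister_red, lid_yellow, canister_yellow, lid_green, canister_green, lid_blue, canister_blue, lid_white, tumbler below 0.02 m/s and horizontal distance between lid_yellow and canister_yellow below 0.009 m and z of lid_yellow in the frame of canister_yellow between 0.06 and 0.067 m and horizontal distance between lid_green and canister_green below 0.009 m and z of lid_green in the frame of canister_green between 0.06 and 0.067 m and horizontal distance between lid_blue and canister_blue below 0.009 m and z of lid_blue in the frame of canister_blue between 0.06 and 0.067 m and distance of each of lid_white, tumbler from where it was at the start of the episode below 0.025 m); the robot touches nothing.
It fails at once if the red lid is let fall or thrown (it moves faster than 0.7 m/s, as after a fall of 25 mm, with no finger on it) (contact force between the fingers and lid_red below 0.01 N and linear speed of lid_red above 0.7 m/s).
It fails at once if the yellow lid is let fall or thrown (it moves faster than 0.7 m/s, as after a fall of 25 mm, with no finger on it) (contact force between the fingers and lid_yellow below 0.01 N and linear speed of lid_yellow above 0.7 m/s).
It fails at once if the green lid is let fall or thrown (it moves faster than 0.7 m/s, as after a fall of 25 mm, with no finger on it) (contact force between the fingers and lid_green below 0.01 N and linear speed of lid_green above 0.7 m/s).
It fails at once if the blue lid is let fall or thrown (it moves faster than 0.7 m/s, as after a fall of 25 mm, with no finger on it) (contact force between the fingers and lid_blue below 0.01 N and linear speed of lid_blue above 0.7 m/s).
It also fails if it takes over 120 s, if anything falls off the work surface, if the arm or the gripper's body presses on something with over 40 N, if the wrist force passes 120 N, or if a joint passes its speed limit or range.

## Working session

There is one attempt and no reset: what is moved stays moved. The work goes in short steps, Python scripts to look and compute and a tool call to move; the robot and the scene stay as the last step left them, time stands still between calls to the robot, and variables do not carry over. Pictures are saved under pics/ and viewed, at most 14 in all, crops included, and the job is handed in when it is done.

Besides the shell and the picture viewer there is one more tool, called after ">>>" by a JSON object that holds its "op" and its "data". move_arm: Moves the arm, as the interface text tells. Shifts and turns lie within -1 to 1; 1 stands for 0.1 m of shift or pi rad of turn. Its arguments: {"type":"object","properties":{"motion":{"type":"array"},"fingers":{"type":"number"},"newtons":{"type":"number"}},"required":["motion"]}

```bash
ls; mkdir -p pics
cat > h.py <<'E'
import numpy as np,cv2
from cell import robot
from scipy.spatial.transform import Rotation as R
def cam(n):
    s=robot.observe(); c=robot.read_camera(n)
    if 'extrinsics' in c: c['T']=np.array(c['extrinsics'])
    else:
        T=np.eye(4);T[:3,:3]=R.from_euler('xyz',s['tool_rot']).as_matrix();T[:3,3]=s['tool_pos'];c['T']=T@np.array(c['hand_eye'])
    c['f']=192/np.tan(np.radians(c['vfov'])/2); return c
def save(c,n): cv2.imwrite('pics/'+n,c['image'][:,:,::-1])
def xyz(c):
    v,u=np.mgrid[:384,:512]; z=c['range_z']
    P=np.stack([(u-c['cx'])/c['f']*z,-(v-c['cy'])/c['f']*z,-z],-1)
    return P@c['T'][:3,:3].T+c['T'][:3,3]
E
python3 - <<'E'
from h import *
s=robot.observe();print(s)
for n in('top','side','wrist'):
    c=cam(n);save(c,n+'0.png');print(n,{k:v for k,v in c.items() if k not in('image','range_z')})
    np.save('pics/'+n+'0.npy',c,allow_pickle=True)
E
```

```text
pics
{'time': 0.0, 'qpos': array([ 1.03902631e+00,  3.42723621e-01,  1.52501975e+00, -2.15304932e-05,
        1.27538195e+00, -1.45952037e-01]), 'qvel': array([ 0.0002297 , -0.0009876 ,  0.00071858, -0.00069209, -0.00147806,
       -0.00049014]), 'joint_efforts': array([-4.25844119e-04, -4.31210804e+01, -2.44235641e+01,  7.17965886e-02,
        5.53358858e-02, -1.13602864e-04]), 'tool_pos': array([0.19732134, 0.48607067, 0.22604354]), 'tool_rot': array([-3.14007329e+00, -2.02532590e-04,  2.75578080e+00]), 'contact_force': array([-0.28187602, -0.06784778, -0.33693683]), 'torque': array([-0.00500343,  0.01040721,  0.00833062]), 'grip_force': 0.0, 'opening': 0.09191274087771763}
top {'vfov': 53.332358713565576, 'cx': 256.0457311362714, 'cy': 190.96097359837168, 'extrinsics': array([[-0.02756686,  0.98637597, -0.1621805 ,  0.3381232 ],
       [-0.99944932, -0.02419931,  0.0227035 ,  0.01214165],
       [ 0.01846954,  0.16271706,  0.98649989,  1.19820822],
       [ 0.        ,  0.        ,  0.        ,  1.        ]]), 'T': array([[-0.02756686,  0.98637597, -0.1621805 ,  0.3381232 ],
     
[... 971 characters left out ...]
 9.50985135e-01,  3.09236594e-01,
         8.37535806e-02],
       [ 9.99999807e-01,  2.28850608e-04, -5.77179542e-04,
        -5.98444500e-05],
       [-6.19658147e-04,  3.09236512e-01, -9.50984961e-01,
        -1.57277725e-01],
       [ 0.00000000e+00,  0.00000000e+00,  0.00000000e+00,
         1.00000000e+00]]), 'T': array([[ 3.76356200e-01, -8.81207355e-01, -2.86058748e-01,
         1.19852700e-01],
       [ 9.26474777e-01,  3.57732023e-01,  1.16928558e-01,
         5.17760363e-01],
       [-7.05930455e-04, -3.09033002e-01,  9.51051053e-01,
         3.83413831e-01],
       [ 0.00000000e+00,  0.00000000e+00,  0.00000000e+00,
         1.00000000e+00]]), 'f': np.float64(280.96748266168646)}
```

View pics/top0.png

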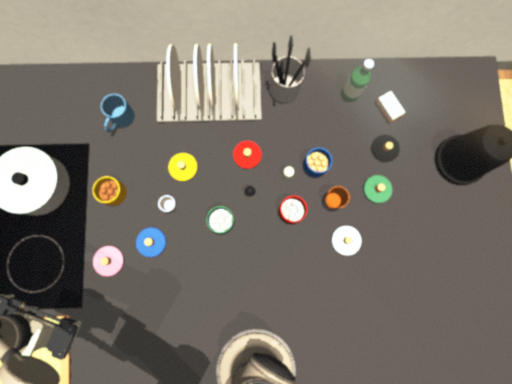

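View pics/side0.png

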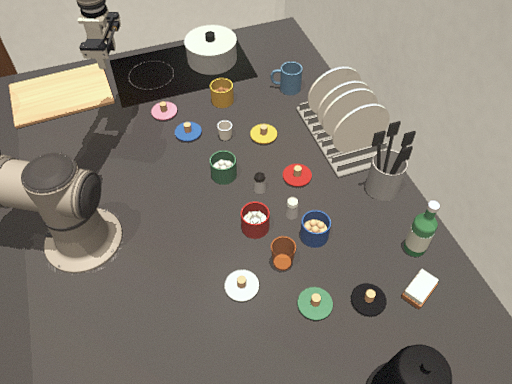

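The top view shows these candidates:
- **Lids:** red (247,154), yellow (182,167), green (378,189), blue (150,242), white (347,240).
- **Decoy lids:** pink (108,261) and black (385,148).
- **Canisters:** yellow, amber-looking, (106,190); green (220,220); red (292,208); blue (318,161).
- **Other look-alikes:** tumbler (337,198), mug (114,105), bottle (360,80), egg cup (167,204).

I choose by colour together with the knob (lids) or open mouth (canisters).

```bash
cat > m.py <<'E'
from h import *
from scipy.optimize import least_squares
HUE={'red':(172,6),'yellow':(17,33),'green':(50,90),'blue':(100,128)}
def hm(c,k,s=90):
    h=cv2.cvtColor(c['image'],cv2.COLOR_RGB2HSV);a,b=HUE[k];H=h[...,0]
    m=((H>=a)&(H<=b)) if a<b else ((H>=a)|(H<=b))
    return m&(h[...,1]>s)&(h[...,2]>25)
def circ(p,r):  # robust centre of ring points with known radius
    return least_squares(lambda q:np.hypot(p[:,0]-q[0],p[:,1]-q[1])-r,p.mean(0),loss='soft_l1',f_scale=.002)
def onplane(c,uv,z):
    d=np.c_[(uv[:,0]-c['cx'])/c['f'],-(uv[:,1]-c['cy'])/c['f'],-np.ones(len(uv))]@c['T'][:3,:3].T
    o=c['T'][:3,3]; return (o+d*((z-o[2])/d[:,2])[:,None])[:,:2]
def lid(c,k,near,z=.0115,rad=.08):
    m=hm(c,k); v,u=np.nonzero(m); P=onplane(c,np.c_[u,v].astype(float),z)
    m2=np.zeros(m.shape,np.uint8); g=np.hypot(*(P-near).T)<rad; m2[v[g],u[g]]=255
    C=max(cv2.findContours(m2,cv2.RETR_EXTERNAL,cv2.CHAIN_APPROX_NONE)[0],key=cv2.contourArea)[:,0].astype(float)
    p=onplane(c,C,z); f=circ(p,.0445); return f.x,np.median(abs(f.fun)),p.mean(0)
def can(c,k,near,rad=.07):
    P=xyz(c); m=hm(c,k,70)&(c['range_z']>0)&(abs(P[...,2]-.07)<.006)&(np.hypot(P[...,0]-near[0],P[...,1]-near[1])<rad)
    p=P[m]; f=circ(p[:,:2],.038); return f.x,np.median(abs(f.fun)),len(p),np.median(p[:,2])
E
python3 - <<'E'
from m import *
C={n:np.load('pics/%s0.npy'%n,allow_pickle=True).item() for n in('top','side')}
L={'red':(247,154),'yellow':(182,167),'green':(378,189),'blue':(150,242)}
K={'red':(292,208),'yellow':(106,190),'green':(220,220),'blue':(318,161)}
O={'white':(347,240),'pink':(108,261),'tumbler':(337,198),'egg':(167,204),'pep':(250,190),'salt':(289,171),'black':(385,148),'mug':(114,105),'rack':(160,120),'rack2':(262,120)}
px=lambda uv,z:onplane(C['top'],np.array([uv],float),z)[0]
for k in L:
    a=px(L[k],.0115);b=px(K[k],.05)
    for n in C:
        print(k,n,'lid',*[np.round(x,4) for x in lid(C[n],k,a)],'can',*[np.round(x,4) for x in can(C[n],k,b)])
for k in O: print(k,px(O[k],.03).round(3))
t=cv2.resize(C['top']['image'][120:280,80:410,::-1],(792,384),interpolation=cv2.INTER_CUBIC);cv2.imwrite('pics/crop.png',t)
E
```

```text
red top lid [0.6536 0.0108] 0.0023 [0.6532 0.011 ] can [ 0.469  -0.1239] 0.0009 93 0.0697
red side lid [0.6528 0.0103] 0.0011 [0.6523 0.0104] can [ 0.4678 -0.1254] 0.0012 160 0.068
yellow top lid [0.618  0.2161] 0.0027 [0.6178 0.216 ] can [0.5411 0.4307] 0.0011 139 0.0694
yellow side lid [0.6174 0.2155] 0.0017 [0.6193 0.2196] can [0.5405 0.4298] 0.0018 94 0.0684
green top lid [ 0.5311 -0.3995] 0.0022 [ 0.531  -0.3993] can [0.4426 0.095 ] 0.0008 54 0.0705
green side lid [ 0.5924 -0.4117] 0.0 [ 0.5519 -0.3933] can [0.4418 0.0938] 0.0011 72 0.0693
blue top lid [0.3836 0.3125] 0.0007 [0.3832 0.3125] can [ 0.6156 -0.2078] 0.0009 82 0.0692
blue side lid [0.3829 0.3114] 0.0017 [0.3824 0.3109] can [ 0.6144 -0.209 ] 0.0011 143 0.0685
white [ 0.372 -0.288]
pink [0.329 0.433]
tumbler [ 0.502 -0.265]
egg [0.496 0.259]
pep [0.534 0.004]
salt [ 0.591 -0.12 ]
black [ 0.658 -0.428]
mug [0.819 0.431]
rack [0.766 0.284]
rack2 [ 0.759 -0.04 ]
```

View pics/crop.png

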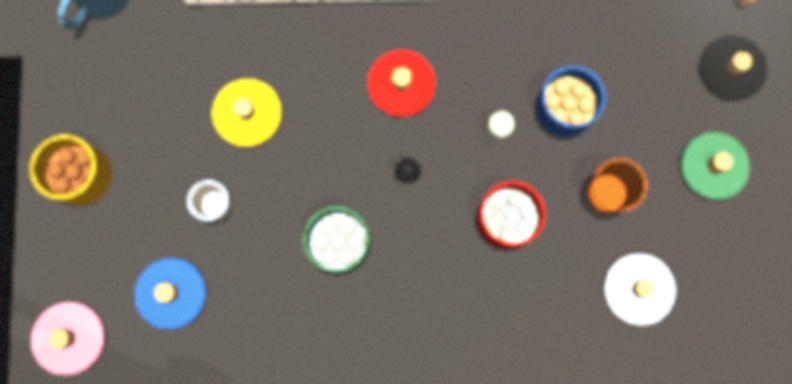

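The crop confirms the choice. The true lids are blue at crop (170,293), yellow (247,112), red (401,83) and green (716,166). The pink (67,338), black (733,68) and white (640,290) lids are left alone. I start with the blue lid: turn to yaw π, go above it and look from near.

>>> {"op": "move_arm", "data": {"motion": [[-0.2,-0.1,0,0,0,-0.03],[-0.5,-0.25,0,0,0,-0.07],[-0.8,-0.4,0,0,0,-0.11],[-1,-0.5,0,0,0,-0.123],[-1,-0.5,0,0,0,-0.123]], "fingers": 0.1, "newtons": 20}}

```text
time: 0.78
tool_pos: [0.2721, 0.4016, 0.2266]
tool_rot: [-3.141, -0.0, 3.14]
contact_force: [-0.4, 0.4, 0.1]
opening: 0.0509
grip_force: 0.0
```

>>> {"op": "move_arm", "data": {"motion": [[-0.3,-0.3,0.2,0,0,0],[-0.6,-0.6,0.4,0,0,0],[-0.9,-0.8,0.5,0,0,0],[-1,-0.9,0.5,0,0,0],[-1,-0.9,0.5,0,0,0],[-1,-0.9,0.5,0,0,0]]}}

```text
time: 1.52
tool_pos: [0.3707, 0.3135, 0.1771]
tool_rot: [3.141, 0.0, -3.14]
contact_force: [-0.4, 0.4, 0.7]
opening: 0.0505
grip_force: 0.0
```

Run:
```python
from m import *
c=cam('wrist');save(c,'w1.png');s=robot.observe();print(s['tool_pos'],s['tool_rot'],s['opening'])
print(lid(c,'blue',np.array([.383,.312])))
```

```text
[0.37065001 0.31346495 0.17715292] [ 3.14089427e+00  3.66324644e-04 -3.13980437e+00] 0.05044276811662349
(array([0.38423215, 0.31134724]), np.float64(0.000315694331089883), array([0.38347551, 0.31110427]))
```

View pics/w1.png

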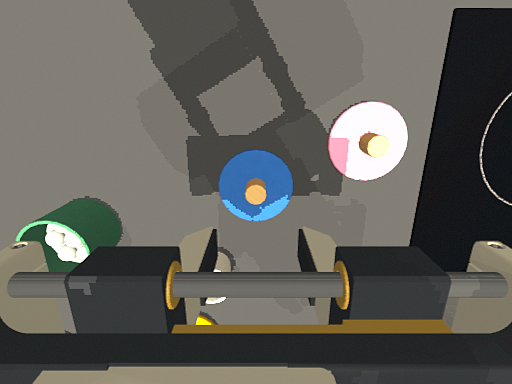

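The wrist view shows the blue lid at (256,186), pink at (370,140) and the green canister at (55,243). The estimate agrees with the overhead one to within 2 mm. Next I go down, grip and lift.

>>> {"op": "move_arm", "data": {"motion": [[-0.13,-0.02,0.3,0,0,0],[-0.13,-0.02,0.6,0,0,0],[-0.13,-0.02,0.9,0,0,0],[-0.13,-0.02,1,0,0,0],[-0.13,-0.02,1,0,0,0]]}}

```text
time: 2.2
tool_pos: [0.3841, 0.311, 0.0769]
tool_rot: [-3.142, -0.0, -3.14]
contact_force: [-0.1, -0.3, 0.1]
opening: 0.0509
grip_force: 0.0
```

>>> {"op": "move_arm", "data": {"motion": [[0,0,0.2,0,0,0],[0,0,0.4,0,0,0],[0,0,0.52,0,0,0],[0,0,0.57,0,0,0],[0,0,0.57,0,0,0],[0,0,0.57,0,0,0]]}}

```text
time: 2.95
tool_pos: [0.3848, 0.3108, 0.0203]
tool_rot: [3.141, 0.001, -3.141]
contact_force: [1.0, -0.7, -0.0]
opening: 0.0507
grip_force: 0.0
```

>>> {"op": "move_arm", "data": {"motion": [[0,0,0,0,0,0],[0,0,0,0,0,0],[0,0,0,0,0,0],[0,0,0,0,0,0],[0,0,0,0,0,0],[0,0,0,0,0,0]], "fingers": -1, "newtons": 25}}

```text
time: 3.7
tool_pos: [0.3845, 0.3106, 0.0198]
tool_rot: [3.141, 0.0, -3.141]
contact_force: [-0.5, 0.2, 2.9]
opening: 0.0237
grip_force: 25.0
```

>>> {"op": "move_arm", "data": {"motion": [[0,0,-0.1,0,0,0],[0,0,-0.3,0,0,0],[0,0,-0.6,0,0,0],[0,0,-0.9,0,0,0],[0,0,-1,0,0,0]]}}

```text
time: 4.32
tool_pos: [0.3851, 0.311, 0.1216]
tool_rot: [3.14, 0.003, -3.141]
contact_force: [-0.5, 0.1, -0.9]
opening: 0.0235
grip_force: 25.0
```

>>> {"op": "move_arm", "data": {"motion": [[-0.07,-0.15,-0.1,0,0,0],[-0.18,-0.4,-0.2,0,0,0],[-0.32,-0.7,-0.3,0,0,0],[-0.46,-1,-0.3,0,0,0]]}}

```text
time: 4.82
tool_pos: [0.431, 0.2087, 0.1497]
tool_rot: [-3.141, -0.0, -3.141]
contact_force: [1.2, -0.0, -2.5]
opening: 0.023
grip_force: 25.0
```

>>> {"op": "move_arm", "data": {"motion": [[-0.15,-0.33,0,0,0,0],[-0.3,-0.66,0,0,0,0],[-0.46,-1,0,0,0,0]]}}

```text
time: 5.2
tool_pos: [0.4764, 0.1084, 0.1489]
tool_rot: [-3.141, -0.002, -3.141]
contact_force: [-0.2, 0.0, -0.9]
opening: 0.0235
grip_force: 25.0
```

>>> {"op": "move_arm", "data": {"motion": [[-0.15,-0.33,0,0,0,0],[-0.3,-0.66,0,0,0,0],[-0.46,-1,0,0,0,0]]}}

```text
time: 5.58
tool_pos: [0.5222, 0.0085, 0.1488]
tool_rot: [3.141, -0.002, -3.142]
contact_force: [0.4, -0.0, -1.1]
opening: 0.023
grip_force: 25.0
```

>>> {"op": "move_arm", "data": {"motion": [[-0.15,-0.33,0,0,0,0],[-0.3,-0.66,0,0,0,0],[-0.46,-1,0,0,0,0]]}}

```text
time: 5.95
tool_pos: [0.5681, -0.0914, 0.1486]
tool_rot: [3.141, -0.002, -3.142]
contact_force: [-0.0, -0.1, -0.8]
opening: 0.0236
grip_force: 25.0
```

>>> {"op": "move_arm", "data": {"motion": [[-0.14,-0.3,0,0,0,0],[-0.28,-0.6,0,0,0,0],[-0.38,-0.83,0,0,0,0],[-0.46,-1,0,0,0,0],[-0.46,-1.0,0,0,0,0],[-0.46,-1.0,0,0,0,0]]}}

```text
time: 6.7
tool_pos: [0.6138, -0.1891, 0.1489]
tool_rot: [3.141, -0.002, -3.141]
contact_force: [-1.1, 1.3, -1.5]
opening: 0.0235
grip_force: 25.0
```

Run:
```python
from m import *
c=cam('wrist');save(c,'w2.png');s=robot.observe();print(s['tool_pos'],s['tool_rot'],s['grip_force'])
m=hm(c,'blue',70)&(c['range_z']>0);P=xyz(c)[m]
for a in np.arange(.04,.16,.01): print(round(a,2),((P[:,2]>a)&(P[:,2]<a+.01)).sum(),end=' ')
c=cam('top')
for k in('blue',):
    P=xyz(c);m=hm(c,k,70)&(c['range_z']>0)&(P[...,2]>.1);print(P[m].mean(0),m.sum())
```

```text
[ 0.61404069 -0.18873501  0.1492464 ] [ 3.14078131e+00 -1.24928897e-03 -3.14070937e+00] 24.99979466199875
0.04 134 0.05 144 0.06 486 0.07 53 0.08 0 0.09 0 0.1 0 0.11 0 0.12 0 0.13 221 0.14 6770 0.15 7 [0.82520009 0.39806813 0.10041789] 1
```

View pics/w2.png

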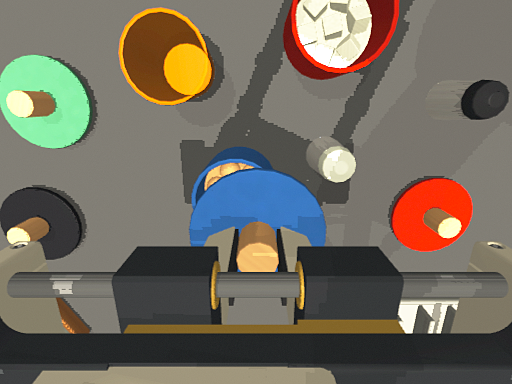

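The wrist view shows the blue lid held level, with its disc centre near (258,235) and the blue canister partly under it at (232,185). I measure both from here for the final offset.

```bash
cat > chk.py <<'E'
import sys
from m import *
def chk(k,near):
    c=cam('wrist');s=robot.observe();t=s['tool_pos']
    P=xyz(c);m=hm(c,k,70)&(c['range_z']>0)&(abs(P[...,2]-(t[2]-.008))<.008)
    q=P[m][:,:2]; h=cv2.convexHull((q*1e4).astype(np.float32))[:,0]/1e4
    q=q[m[m].shape[0]:] if 0 else h; f=circ(q,.0445)
    print('tool',t.round(4),'lid',f.x.round(4),np.median(abs(f.fun)).round(4),'z',np.median(P[m][:,2]).round(4))
    try:
        r=can(c,k,near); print('can wrist',*[np.round(x,4) for x in r])
    except Exception as e: print('can hidden')
chk(sys.argv[1],[float(x) for x in sys.argv[2:4]])
E
python3 chk.py blue .615 -.208
```

```text
tool [ 0.6144 -0.1886  0.1497] lid [ 0.6136 -0.1886] 0.0002 z 0.142
can wrist [ 0.6157 -0.2079] 0.001 488 0.0691
```

>>> {"op": "move_arm", "data": {"motion": [[-0.02,-0.1,0,0,0,0],[-0.02,-0.19,0,0,0,0],[-0.02,-0.19,0.15,0,0,0],[-0.02,-0.19,0.3,0,0,0],[-0.02,-0.19,0.42,0,0,0],[-0.02,-0.19,0.52,0,0,0],[-0.02,-0.19,0.59,0,0,0],[-0.02,-0.19,0.63,0,0,0],[-0.02,-0.19,0.65,0,0,0],[-0.02,-0.19,0.65,0,0,0],[-0.02,-0.19,0.65,0,0,0]]}}

```text
time: 8.22
tool_pos: [0.617, -0.2084, 0.0851]
tool_rot: [-3.141, 0.001, -3.141]
contact_force: [0.5, -0.2, -0.5]
opening: 0.0233
grip_force: 25.0
```

```bash
python3 chk.py blue .615 -.208
```

```text
tool [ 0.6169 -0.2084  0.0851] lid [ 0.6163 -0.2085] 0.0002 z 0.0775
can wrist [ 0.6099 -0.2091] 0.0006 196 0.0751
```

>>> {"op": "move_arm", "data": {"motion": [[0.01,0,0.01,0,0,0],[0.01,0,0.02,0,0,0],[0.01,0,0.02,0,0,0],[0.01,0,0.02,0,0,0]]}}

```text
time: 8.78
tool_pos: [0.6159, -0.2084, 0.0838]
tool_rot: [-3.141, 0.001, -3.141]
contact_force: [-2.6, 0.6, 4.8]
opening: 0.0229
grip_force: 25.0
```

Contact at 4.8 N, so the lid is seated. I release it, lift, and head for the green lid.

>>> {"op": "move_arm", "data": {"motion": [[0,0,0,0,0,0],[0,0,0,0,0,0],[0,0,0,0,0,0],[0,0,-0.1,0,0,0],[0,0,-0.3,0,0,0],[0,0,-0.6,0,0,0],[0,0,-0.8,0,0,0]], "fingers": 0.1}}

```text
time: 9.65
tool_pos: [0.6163, -0.2085, 0.165]
tool_rot: [-3.141, 0.002, -3.141]
contact_force: [-0.6, -0.8, 0.5]
opening: 0.0503
grip_force: 0.0
```

>>> {"op": "move_arm", "data": {"motion": [[0.2,-0.3,0,0,0,0],[0.4,-0.6,0,0,0,0],[0.6,-1,0,0,0,0],[0.6,-1,0,0,0,0]]}}

```text
time: 10.15
tool_pos: [0.5545, -0.3112, 0.1634]
tool_rot: [-3.14, 0.0, 3.138]
contact_force: [1.1, -0.5, 0.5]
opening: 0.0502
grip_force: 0.0
```

Run:
```python
from m import *
c=cam('wrist');s=robot.observe();print(s['tool_pos'])
print('green',lid(c,'green',np.array([.531,-.3995])))
for n in ('top','side'): 
    c=cam(n); print('blue',lid(c,'blue',np.array([.6156,-.208]),.077,.06))
```

```text
[ 0.55533017 -0.30962389  0.16333453]
green (array([ 0.53192832, -0.40192261]), np.float64(0.0003331368661298774), array([ 0.53085256, -0.40209622]))
blue (array([ 0.61263809, -0.20485119]), np.float64(0.002747359293704635), array([ 0.61101196, -0.20351084]))
blue (array([ 0.61162076, -0.22135719]), np.float64(0.003752514073084249), array([ 0.57136555, -0.21417672]))
```

>>> {"op": "move_arm", "data": {"motion": [[0.1,-0.4,0,0,0,0],[0.2,-0.8,0,0,0,0],[0.24,-0.92,0,0,0,0],[0.24,-0.92,0.2,0,0,0],[0.24,-0.92,0.5,0,0,0],[0.24,-0.92,0.8,0,0,0],[0.24,-0.92,0.8,0,0,0],[0.24,-0.92,0.8,0,0,0]]}}

```text
time: 11.3
tool_pos: [0.5329, -0.4, 0.0841]
tool_rot: [-3.141, 0.001, -3.14]
contact_force: [0.8, 0.1, 0.2]
opening: 0.0508
grip_force: 0.0
```

Run:
```python
from m import *
c=cam('wrist');s=robot.observe();print(s['tool_pos'],s['tool_rot'])
print('green',lid(c,'green',np.array([.531,-.401])))
```

```text
[ 0.53297672 -0.40040798  0.08448548] [-3.13990869e+00  2.04546758e-03 -3.14016885e+00]
green (array([ 0.53183653, -0.40231393]), np.float64(0.0002998003969030688), array([ 0.53065416, -0.40229767]))
```

>>> {"op": "move_arm", "data": {"motion": [[0.01,-0.01,0.2,0,0,0],[0.01,-0.01,0.4,0,0,0],[0.01,-0.01,0.58,0,0,0],[0.01,-0.01,0.64,0,0,0],[0.01,-0.01,0.64,0,0,0],[0.01,-0.01,0.64,0,0,0]]}}

```text
time: 12.1
tool_pos: [0.5313, -0.4018, 0.0196]
tool_rot: [-3.141, 0.001, -3.141]
contact_force: [0.8, 0.4, -0.9]
opening: 0.0506
grip_force: 0.0
```

>>> {"op": "move_arm", "data": {"motion": [[0,0,0,0,0,0],[0,0,0,0,0,0],[0,0,0,0,0,0],[0,0,0,0,0,0],[0,0,0,0,0,0],[0,0,0,0,0,0]], "fingers": -1}}

```text
time: 12.85
tool_pos: [0.5309, -0.4014, 0.0189]
tool_rot: [-3.141, 0.0, -3.141]
contact_force: [0.2, 0.1, 2.4]
opening: 0.0235
grip_force: 25.0
```

>>> {"op": "move_arm", "data": {"motion": [[0,0,-0.1,0,0,0],[0,0,-0.3,0,0,0],[0,0,-0.6,0,0,0],[0,0,-0.9,0,0,0],[0,0,-1,0,0,0]]}}

```text
time: 13.48
tool_pos: [0.5316, -0.402, 0.1212]
tool_rot: [-3.139, 0.003, -3.141]
contact_force: [-0.8, 0.4, -1.4]
opening: 0.0233
grip_force: 25.0
```

>>> {"op": "move_arm", "data": {"motion": [[0,0,-0.2,0,0,0],[0,0,-0.35,0,0,0],[0,0,-0.35,0,0,0]]}}

```text
time: 13.85
tool_pos: [0.5313, -0.4017, 0.1545]
tool_rot: [-3.14, 0.001, -3.141]
contact_force: [0.6, 0.6, -0.8]
opening: 0.0233
grip_force: 25.0
```

>>> {"op": "move_arm", "data": {"motion": [[0.04,0.2,0,0,0,0],[0.1,0.5,0,0,0,0],[0.15,0.8,0,0,0,0],[0.19,1,0,0,0,0]]}}

```text
time: 14.35
tool_pos: [0.5111, -0.2997, 0.1525]
tool_rot: [3.14, -0.002, -3.14]
contact_force: [0.4, 0.4, -1.0]
opening: 0.0237
grip_force: 25.0
```

>>> {"op": "move_arm", "data": {"motion": [[0.07,0.33,0,0,0,0],[0.13,0.66,0,0,0,0],[0.19,1,0,0,0,0]]}}

```text
time: 14.72
tool_pos: [0.492, -0.2001, 0.1527]
tool_rot: [3.141, -0.001, -3.141]
contact_force: [0.4, 0.4, -0.1]
opening: 0.0233
grip_force: 25.0
```

>>> {"op": "move_arm", "data": {"motion": [[0.07,0.33,0,0,0,0],[0.13,0.66,0,0,0,0],[0.19,1,0,0,0,0]]}}

```text
time: 15.1
tool_pos: [0.4729, -0.1002, 0.1528]
tool_rot: [3.141, -0.001, -3.141]
contact_force: [1.4, -0.4, -1.0]
opening: 0.0236
grip_force: 25.0
```

>>> {"op": "move_arm", "data": {"motion": [[0.07,0.33,0,0,0,0],[0.13,0.66,0,0,0,0],[0.19,1,0,0,0,0]]}}

```text
time: 15.48
tool_pos: [0.4538, -0.0003, 0.1529]
tool_rot: [3.141, -0.001, -3.141]
contact_force: [0.2, 0.2, -0.6]
opening: 0.0233
grip_force: 25.0
```

>>> {"op": "move_arm", "data": {"motion": [[0.06,0.3,0,0,0,0],[0.1,0.55,0,0,0,0],[0.13,0.76,0,0,0,0],[0.13,0.76,0,0,0,0],[0.13,0.76,0,0,0,0]]}}

```text
time: 16.1
tool_pos: [0.4414, 0.0742, 0.1533]
tool_rot: [-3.141, -0.001, -3.141]
contact_force: [-0.3, 0.0, -1.0]
opening: 0.0234
grip_force: 25.0
```

```bash
python3 chk.py green .442 .0945
```

```text
tool [0.4415 0.074  0.1534] lid [0.442  0.0742] 0.0002 z 0.1468
can wrist [0.4429 0.0946] 0.0009 496 0.0691
```

>>> {"op": "move_arm", "data": {"motion": [[-0.01,0.1,0,0,0,0],[-0.01,0.2,0,0,0,0],[-0.01,0.2,0.2,0,0,0],[-0.01,0.2,0.38,0,0,0],[-0.01,0.2,0.5,0,0,0],[-0.01,0.2,0.58,0,0,0],[-0.01,0.2,0.64,0,0,0],[-0.01,0.2,0.68,0,0,0],[-0.01,0.2,0.7,0,0,0],[-0.01,0.2,0.7,0,0,0]]}}

```text
time: 17.4
tool_pos: [0.4427, 0.0946, 0.0838]
tool_rot: [3.141, 0.0, -3.141]
contact_force: [-0.7, -0.2, -0.9]
opening: 0.0237
grip_force: 25.0
```

```bash
python3 chk.py green .442 .0945
```

```text
tool [0.4427 0.0946 0.0839] lid [0.4433 0.0945] 0.0002 z 0.0773
can wrist [0.4371 0.0937] 0.0011 284 0.0754
```

>>> {"op": "move_arm", "data": {"motion": [[0.01,0,0.01,0,0,0],[0.01,0,0.015,0,0,0],[0.01,0,0.015,0,0,0],[0.01,0,0.015,0,0,0]]}}

```text
time: 17.95
tool_pos: [0.4417, 0.0946, 0.0828]
tool_rot: [3.142, 0.001, -3.141]
contact_force: [-1.6, 0.2, 5.4]
opening: 0.023
grip_force: 25.0
```

>>> {"op": "move_arm", "data": {"motion": [[0,0,0,0,0,0],[0,0,0,0,0,0],[0,0,0,0,0,0],[0,0,-0.1,0,0,0],[0,0,-0.3,0,0,0],[0,0,-0.6,0,0,0],[0,0,-0.8,0,0,0]], "fingers": 0.1}}

```text
time: 18.82
tool_pos: [0.442, 0.0946, 0.1641]
tool_rot: [3.141, 0.002, -3.141]
contact_force: [0.7, -0.1, -0.4]
opening: 0.0507
grip_force: 0.0
```

>>> {"op": "move_arm", "data": {"motion": [[-0.3,-0.1,0,0,0,0],[-0.6,-0.2,0,0,0,0],[-1,-0.4,0,0,0,0]]}}

```text
time: 19.2
tool_pos: [0.5423, 0.0548, 0.1632]
tool_rot: [3.141, 0.001, -3.14]
contact_force: [-0.2, 0.4, 0.6]
opening: 0.0505
grip_force: 0.0
```

>>> {"op": "move_arm", "data": {"motion": [[-0.4,-0.2,0,0,0,0],[-0.7,-0.4,0,0,0,0],[-1,-0.44,0,0,0,0],[-1,-0.44,0,0,0,0],[-1,-0.44,0,0,0,0]]}}

```text
time: 19.82
tool_pos: [0.6408, 0.011, 0.1623]
tool_rot: [3.141, -0.001, -3.141]
contact_force: [0.0, 0.1, 0.3]
opening: 0.0505
grip_force: 0.0
```

Run:
```python
from m import *
c=cam('wrist');s=robot.observe();print(s['tool_pos']);save(c,'w3.png')
print('red',lid(c,'red',np.array([.653,.0105])))
```

```text
[0.64065448 0.01112037 0.16244138]
red (array([0.65401011, 0.00937082]), np.float64(0.00028173418053953694), array([0.65324658, 0.00919899]))
```

View pics/w3.png

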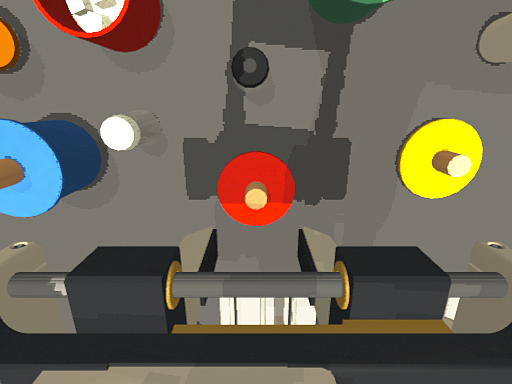

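The wrist view shows the red lid at (256,189) under the gripper, the blue lid seated at (15,165) and the yellow lid at (440,158).

>>> {"op": "move_arm", "data": {"motion": [[-0.13,-0.01,0.2,0,0,0],[-0.13,-0.01,0.5,0,0,0],[-0.13,-0.01,0.8,0,0,0],[-0.13,-0.01,0.8,0,0,0]]}}

```text
time: 20.38
tool_pos: [0.6523, 0.0103, 0.0803]
tool_rot: [3.141, -0.005, -3.141]
contact_force: [0.1, -0.3, 0.4]
opening: 0.0506
grip_force: 0.0
```

>>> {"op": "move_arm", "data": {"motion": [[0,0,0.2,0,0,0],[0,0,0.4,0,0,0],[0,0,0.57,0,0,0],[0,0,0.63,0,0,0],[0,0,0.63,0,0,0],[0,0,0.63,0,0,0]]}}

```text
time: 21.12
tool_pos: [0.6552, 0.0097, 0.0201]
tool_rot: [-3.142, 0.001, -3.141]
contact_force: [0.0, -0.5, 0.0]
opening: 0.0501
grip_force: 0.0
```

>>> {"op": "move_arm", "data": {"motion": [[0,0,0,0,0,0],[0,0,0,0,0,0],[0,0,0,0,0,0],[0,0,0,0,0,0],[0,0,0,0,0,0],[0,0,0,0,0,0]], "fingers": -1}}

```text
time: 21.88
tool_pos: [0.6547, 0.0097, 0.0193]
tool_rot: [3.142, 0.0, -3.141]
contact_force: [-0.2, -0.2, 1.2]
opening: 0.023
grip_force: 25.0
```

>>> {"op": "move_arm", "data": {"motion": [[0,0,-0.1,0,0,0],[0,0,-0.3,0,0,0],[0,0,-0.6,0,0,0],[0,0,-0.9,0,0,0],[0,0,-1,0,0,0]]}}

```text
time: 22.5
tool_pos: [0.6556, 0.0096, 0.1217]
tool_rot: [-3.141, 0.004, -3.141]
contact_force: [0.0, -0.1, -1.3]
opening: 0.0232
grip_force: 25.0
```

>>> {"op": "move_arm", "data": {"motion": [[0,0,-0.2,0,0,0],[0,0,-0.35,0,0,0],[0,0,-0.35,0,0,0]]}}

```text
time: 22.88
tool_pos: [0.6551, 0.0097, 0.1551]
tool_rot: [-3.142, 0.002, -3.141]
contact_force: [0.7, -0.2, -0.9]
opening: 0.0236
grip_force: 25.0
```

>>> {"op": "move_arm", "data": {"motion": [[0.2,-0.1,0,0,0,0],[0.45,-0.25,0,0,0,0],[0.7,-0.4,0,0,0,0],[0.97,-0.57,0,0,0,0]]}}

```text
time: 23.38
tool_pos: [0.5563, -0.0476, 0.153]
tool_rot: [3.141, -0.002, -3.141]
contact_force: [-0.3, -0.7, -1.8]
opening: 0.0233
grip_force: 25.0
```

>>> {"op": "move_arm", "data": {"motion": [[0.27,-0.16,0,0,0,0],[0.54,-0.33,0,0,0,0],[0.75,-0.48,0,0,0,0],[0.9,-0.58,0,0,0,0],[0.9,-0.58,0,0,0,0],[0.9,-0.58,0,0,0,0]]}}

```text
time: 24.12
tool_pos: [0.4683, -0.1052, 0.1541]
tool_rot: [3.141, 0.0, -3.141]
contact_force: [-0.3, -0.5, -0.3]
opening: 0.0237
grip_force: 25.0
```

```bash
python3 chk.py red .4684 -.1247
```

```text
tool [ 0.4683 -0.1051  0.1541] lid [ 0.4671 -0.1052] 0.0003 z 0.1471
can wrist [ 0.4687 -0.124 ] 0.001 475 0.069
```

>>> {"op": "move_arm", "data": {"motion": [[-0.01,-0.1,0,0,0,0],[-0.01,-0.19,0,0,0,0],[-0.01,-0.19,0.2,0,0,0],[-0.01,-0.19,0.38,0,0,0],[-0.01,-0.19,0.5,0,0,0],[-0.01,-0.19,0.58,0,0,0],[-0.01,-0.19,0.64,0,0,0],[-0.01,-0.19,0.68,0,0,0],[-0.01,-0.19,0.7,0,0,0],[-0.01,-0.19,0.71,0,0,0],[-0.01,-0.19,0.71,0,0,0]]}}

```text
time: 25.55
tool_pos: [0.4688, -0.1244, 0.0834]
tool_rot: [-3.141, 0.0, -3.141]
contact_force: [0.0, -0.1, -0.7]
opening: 0.0236
grip_force: 25.0
```

```bash
python3 chk.py red .4684 -.1247
```

```text
tool [ 0.4688 -0.1244  0.0834] lid [ 0.4678 -0.1244] 0.0002 z 0.0764
can wrist [ 0.4709 -0.1252] 0.0069 1988 0.0756
```

>>> {"op": "move_arm", "data": {"motion": [[0,0,0.01,0,0,0],[0,0,0.015,0,0,0],[0,0,0.015,0,0,0],[0,0,0.015,0,0,0]]}}

```text
time: 26.1
tool_pos: [0.4689, -0.1245, 0.0832]
tool_rot: [-3.141, 0.001, -3.141]
contact_force: [-3.6, 2.1, 13.6]
opening: 0.0236
grip_force: 25.0
```

Red is seated. On to the yellow lid.

>>> {"op": "move_arm", "data": {"motion": [[0,0,0,0,0,0],[0,0,0,0,0,0],[0,0,0,0,0,0],[0,0,-0.1,0,0,0],[0,0,-0.3,0,0,0],[0,0,-0.6,0,0,0],[0,0,-0.8,0,0,0]], "fingers": 0.1}}

```text
time: 26.98
tool_pos: [0.4691, -0.1246, 0.1636]
tool_rot: [-3.141, 0.002, -3.141]
contact_force: [-0.8, -0.2, -0.4]
opening: 0.0507
grip_force: 0.0
```

>>> {"op": "move_arm", "data": {"motion": [[-0.15,0.3,0,0,0,0],[-0.3,0.6,0,0,0,0],[-0.45,1,0,0,0,0]]}}

```text
time: 27.35
tool_pos: [0.5143, -0.0239, 0.1625]
tool_rot: [-3.141, 0.001, 3.141]
contact_force: [-0.0, 0.2, 0.1]
opening: 0.0509
grip_force: 0.0
```

>>> {"op": "move_arm", "data": {"motion": [[-0.15,0.3,0,0,0,0],[-0.3,0.6,0,0,0,0],[-0.45,1,0,0,0,0]]}}

```text
time: 27.72
tool_pos: [0.5592, 0.0764, 0.1624]
tool_rot: [-3.141, 0.001, 3.141]
contact_force: [0.6, -0.1, 0.1]
opening: 0.0504
grip_force: 0.0
```

>>> {"op": "move_arm", "data": {"motion": [[-0.15,0.3,0,0,0,0],[-0.3,0.6,0,0,0,0],[-0.46,1,0,0,0,0]]}}

```text
time: 28.1
tool_pos: [0.6051, 0.1763, 0.1624]
tool_rot: [-3.141, 0.0, 3.141]
contact_force: [-0.1, 0.4, 0.0]
opening: 0.0502
grip_force: 0.0
```

>>> {"op": "move_arm", "data": {"motion": [[0,0.2,0,0,0,0],[0,0.4,0,0,0,0],[0,0.4,0,0,0,0],[0,0.4,0,0,0,0]]}}

```text
time: 28.6
tool_pos: [0.6043, 0.2148, 0.1619]
tool_rot: [-3.141, -0.0, -3.141]
contact_force: [0.6, -0.5, 0.4]
opening: 0.0508
grip_force: 0.0
```

Run:
```python
from m import *
c=cam('wrist');s=robot.observe();print(s['tool_pos']);save(c,'w4.png')
print('y',lid(c,'yellow',np.array([.6175,.2155])))
```

```text
[0.60442703 0.21468578 0.16191775]
y (array([0.61871316, 0.2147761 ]), np.float64(0.00027484722719596164), array([0.61794542, 0.21459321]))
```

View pics/w4.png

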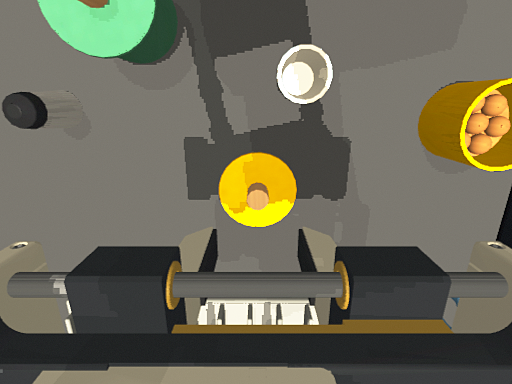

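The wrist view shows the yellow lid at (258,190) under the gripper, the green lid seated at (98,20), the egg cup at (304,74) and the yellow canister at (470,130).

>>> {"op": "move_arm", "data": {"motion": [[-0.14,0,0.2,0,0,0],[-0.14,0,0.5,0,0,0],[-0.14,0,0.8,0,0,0],[-0.14,0,0.8,0,0,0]]}}

```text
time: 29.15
tool_pos: [0.617, 0.2143, 0.0795]
tool_rot: [-3.14, -0.005, 3.141]
contact_force: [0.5, 0.0, -1.0]
opening: 0.0502
grip_force: 0.0
```

>>> {"op": "move_arm", "data": {"motion": [[0,0,0.2,0,0,0],[0,0,0.4,0,0,0],[0,0,0.57,0,0,0],[0,0,0.63,0,0,0],[0,0,0.63,0,0,0],[0,0,0.63,0,0,0]]}}

```text
time: 29.9
tool_pos: [0.6191, 0.2158, 0.0197]
tool_rot: [3.141, 0.002, -3.141]
contact_force: [0.2, 0.5, 0.1]
opening: 0.0502
grip_force: 0.0
```

>>> {"op": "move_arm", "data": {"motion": [[0,0,0,0,0,0],[0,0,0,0,0,0],[0,0,0,0,0,0],[0,0,0,0,0,0],[0,0,0,0,0,0],[0,0,0,0,0,0]], "fingers": -1}}

```text
time: 30.65
tool_pos: [0.6186, 0.2157, 0.0189]
tool_rot: [3.141, 0.0, -3.141]
contact_force: [-0.6, -0.3, 1.2]
opening: 0.0235
grip_force: 25.0
```

>>> {"op": "move_arm", "data": {"motion": [[0,0,-0.1,0,0,0],[0,0,-0.3,0,0,0],[0,0,-0.6,0,0,0],[0,0,-0.9,0,0,0],[0,0,-1,0,0,0]]}}

```text
time: 31.28
tool_pos: [0.6195, 0.2159, 0.1212]
tool_rot: [3.141, 0.004, -3.141]
contact_force: [0.0, 0.6, -0.7]
opening: 0.0234
grip_force: 25.0
```

>>> {"op": "move_arm", "data": {"motion": [[0,0,-0.2,0,0,0],[0,0,-0.35,0,0,0],[0,0,-0.35,0,0,0]]}}

```text
time: 31.65
tool_pos: [0.619, 0.2158, 0.1545]
tool_rot: [3.141, 0.002, -3.141]
contact_force: [0.2, -0.7, -1.2]
opening: 0.0234
grip_force: 25.0
```

>>> {"op": "move_arm", "data": {"motion": [[0.08,0.2,0,0,0,0],[0.18,0.45,0,0,0,0],[0.29,0.72,0,0,0,0],[0.4,0.98,0,0,0,0]]}}

```text
time: 32.15
tool_pos: [0.5768, 0.3156, 0.1525]
tool_rot: [-3.141, -0.002, -3.14]
contact_force: [-0.0, -0.2, -0.8]
opening: 0.0233
grip_force: 25.0
```

>>> {"op": "move_arm", "data": {"motion": [[0.1,0.27,0,0,0,0],[0.2,0.54,0,0,0,0],[0.3,0.8,0,0,0,0],[0.38,0.96,0,0,0,0],[0.38,0.96,0,0,0,0],[0.38,0.96,0,0,0,0]]}}

```text
time: 32.9
tool_pos: [0.5405, 0.409, 0.1535]
tool_rot: [-3.141, -0.0, -3.141]
contact_force: [0.2, 0.0, 0.1]
opening: 0.0232
grip_force: 25.0
```

```bash
python3 chk.py yellow .541 .4303
```

```text
tool [0.5408 0.4088 0.1536] lid [0.5402 0.409 ] 0.0003 z 0.1469
can wrist [0.5413 0.4312] 0.0011 552 0.0691
```

>>> {"op": "move_arm", "data": {"motion": [[0,0.1,0,0,0,0],[0,0.22,0,0,0,0],[0,0.22,0.2,0,0,0],[0,0.22,0.38,0,0,0],[0,0.22,0.5,0,0,0],[0,0.22,0.58,0,0,0],[0,0.22,0.64,0,0,0],[0,0.22,0.68,0,0,0],[0,0.22,0.7,0,0,0],[0,0.22,0.7,0,0,0],[0,0.22,0.7,0,0,0]]}}

```text
time: 34.33
tool_pos: [0.5405, 0.4318, 0.0841]
tool_rot: [3.141, 0.001, -3.141]
contact_force: [0.1, 0.3, -0.8]
opening: 0.0238
grip_force: 25.0
```

```bash
python3 chk.py yellow .541 .4303
```

```text
tool [0.5405 0.4317 0.0841] lid [0.5399 0.4317] 0.0004 z 0.0775
can wrist [0.534  0.4304] 0.0008 203 0.0751
```

>>> {"op": "move_arm", "data": {"motion": [[-0.01,-0.01,0.01,0,0,0],[-0.01,-0.01,0.015,0,0,0],[-0.01,-0.01,0.015,0,0,0],[-0.01,-0.01,0.015,0,0,0]]}}

```text
time: 34.88
tool_pos: [0.5416, 0.4307, 0.0829]
tool_rot: [3.141, 0.001, -3.141]
contact_force: [-1.9, -0.8, 4.7]
opening: 0.0236
grip_force: 25.0
```

>>> {"op": "move_arm", "data": {"motion": [[0,0,0,0,0,0],[0,0,0,0,0,0],[0,0,0,0,0,0],[0,0,-0.1,0,0,0],[0,0,-0.3,0,0,0],[0,0,-0.6,0,0,0],[0,0,-0.9,0,0,0],[0,0,-0.9,0,0,0]], "fingers": 0.1}}

```text
time: 35.88
tool_pos: [0.5427, 0.4315, 0.1761]
tool_rot: [3.138, 0.006, -3.141]
contact_force: [0.4, 0.3, -0.8]
opening: 0.0504
grip_force: 0.0
```

>>> {"op": "move_arm", "data": {"motion": [[0.3,0,-0.2,0,0,0],[0.6,0,-0.4,0,0,0],[1,0,-0.5,0,0,0]]}}

```text
time: 36.25
tool_pos: [0.4408, 0.4304, 0.2223]
tool_rot: [3.141, 0.0, 3.141]
contact_force: [-0.0, 0.8, 0.1]
opening: 0.0508
grip_force: 0.0
```

>>> {"op": "move_arm", "data": {"motion": [[0.3,0,0,0,0,0],[0.6,0,0,0,0,0],[1,0,0,0,0,0],[1,0,0,0,0,0],[1,0,0,0,0,0],[1,0,0,0,0,0]]}}

```text
time: 37.0
tool_pos: [0.3422, 0.4304, 0.2218]
tool_rot: [-3.141, -0.0, 3.141]
contact_force: [-0.2, -0.0, -0.4]
opening: 0.0506
grip_force: 0.0
```

Run:
```python
from m import *
K={'red':(.4684,-.1245),'yellow':(.541,.4305),'green':(.4425,.0945),'blue':(.6155,-.208)}
for n in('top','side'):
    c=cam(n);P=xyz(c);save(c,n+'9.png')
    for k in K:
        m=hm(c,k,60)&(abs(P[...,2]-.077)<.004)&(np.hypot(P[...,0]-K[k][0],P[...,1]-K[k][1])<.06)
        p=P[m]
        if len(p)<30: print(n,k,'few',len(p));continue
        A=np.c_[p[:,:2]-p[:,:2].mean(0),np.ones(len(p))];w=np.linalg.lstsq(A,p[:,2],rcond=None)[0]
        h=cv2.convexHull((p[:,:2]*1e4).astype(np.float32))[:,0]/1e4
        print(n,k,len(p),'off',(circ(h,.0445).x-K[k]).round(4),'z',w[2].round(4),'tilt',np.hypot(*w[:2]).round(3))
a=cv2.imread('pics/side9.png');cv2.imwrite('pics/fin.png',cv2.resize(a[60:330,130:430],(667,600)))
```

```text
top red 593 off [0.0005 0.0002] z 0.0771 tilt 0.003
top yellow 594 off [ 0.0006 -0.0006] z 0.0775 tilt 0.003
top green 590 off [0.0006 0.    ] z 0.0774 tilt 0.007
top blue 565 off [0.0004 0.0001] z 0.0772 tilt 0.006
side red 533 off [-0.0014 -0.0002] z 0.0767 tilt 0.007
side yellow 276 off [-0.0008 -0.0021] z 0.0768 tilt 0.005
side green 373 off [-0.0008 -0.0012] z 0.0769 tilt 0.007
side blue 563 off [-0.0011 -0.0004] z 0.0765 tilt 0.009
```

View pics/fin.png

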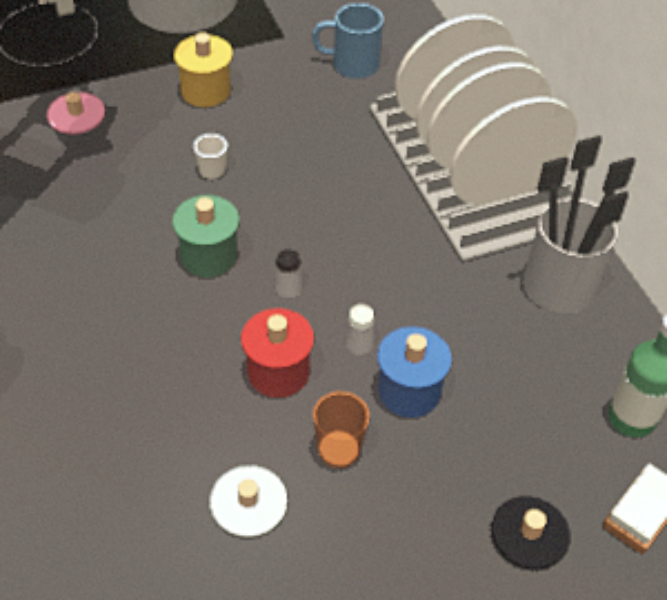

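All four lids sit level on canisters of their own colour: yellow (203,65), green (205,230), red (278,350), blue (413,370). The white lid at (248,500) and the tumbler at (340,430) look undisturbed. Handing in.

```bash
python3 -c "
from cell import robot
print(robot.hand_in())"
```

```text
the job is handed in; nothing more can be done
None
```

The job is handed in at about 37 s of the 120 s: all four lids sit level on the canister of their own colour, about 2 mm off centre at most by the cameras; the hand-in gave no verdict.

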